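# Open the air valve for the carving hammer

## Task

Open the air for the carving hammer: on the bench valve with the larger ball knob (the one with the pressure gauge at its side), grip the ball across its widest part and turn it clockwise, seen from above, until the white line on the disc under the ball points straight along that valve's brass outlet pipe. Let go, and leave the valve with the smaller ball as it is.

Things in the scene. Friction and masses are not known exactly. Their poses are not given: they have to be found in the camera images.
- feed_valve (a joint): Angle (rad) of the larger valve's ball, stem and marked disc (90 mm across), which turn together about the vertical; grows clockwise from above. At 1.57 the disc's one white line points along the outlet pipe (open); at 0 (a stop) a quarter turn counter-clockwise of it; stop at 2.2. Starts at 0.2 to 0.8. Friction 0.12 N m, no spring. The polished ball slips if gripped weakly or too high.
- feed_ball (a point): Centre of the larger valve's smooth black ball, 48 mm across, 94 mm above the table. x: along the brass outlet pipe, outward; z up; fixed with the 90 mm block. Disc top 56 mm above the table, ball's underside 14 mm over it, stem 14 mm thick. Pipe end 98 mm from the axis. Round gauge, 52 mm, on the -y side. The ball is sprung: pushed down with 3 to 6 N it sinks up to 12 mm, so fingers closing above its widest part slip off.
- bleed_ball (a point): Centre of the smaller valve's ball, to be left alone: same build and materials, but a 30 mm ball, centre 85 mm above the table, on a 64 mm square block 50 mm high, no gauge. x along its own outlet pipe, z up.
- bleed_mark (a point): Outer end of the white line on the smaller valve's disc (64 mm across), 31 mm from that valve's axis, 56 mm above the work surface; it moves if that valve is turned.

How it is judged:
By the outcome, as a careful person would: the job done as asked, in the order asked, and still so for the second after the job is handed in, with the robot touching nothing.
It also fails if it takes over 32 s, if anything falls off the work surface, if the arm or the gripper's body presses on something with over 40 N, if the wrist force passes 120 N, or if a joint passes its speed limit or range.

## Robot

A 6-joint arm with a two-finger parallel gripper is mounted at the origin on the work surface. World frame = base frame: x ahead of the robot, y to its left, z up, the work surface at z = 0. Lengths are in m, angles in degrees, forces in N, time in s.
With the tool pointing down it reaches from about 0.325 to 0.9 m from the base axis. Payload 3.5 kg.
Tool frame: the origin (TCP) lies on the centre line of the jaws, within the pads' length; the fingertips stand 25 mm ahead of it and the grasp point (between the pads) lies 6 mm ahead of it; z points along the fingers, y is the line along which they close (so a half turn about z gives the same grasp; the last joint's range is limited). The gripper opens to 85 mm and grips with 20 to 120 N. Pads are 22 mm wide; open, the fingers measure 114 mm over their backs; the gripper's body (76 mm by 85 mm) begins 54 mm behind the grasp point. The pads swing forward as they close: fully open they stand 13 mm farther back than shut.
Start: joints at [-77.888, 15.837, -1.513, 72.651, 0, 84.076], TCP at [0.194, -0.594, 0.256] pointing down, gripper open.
Joint ranges: [-178.77, 178.77], [-48.84, 107.48], [-61.69, 71.31], [-111.58, 123.2], [-90, 87.43], [-180, 180]. Speed limits (degrees/s): [147.25, 147.25, 180, 180, 180, 180].

## Interface

Orientations are given as [roll, pitch, yaw] about the fixed x, y, z axes, in that order (R = Rz(yaw) Ry(pitch) Rx(roll)).
In Python, from bench import * gives the robot as it stands.
- The arm moves only by the tool move_arm, never from a script. Its argument "plan" is a list of rows, each an object of numbers: "wx", "wy", "wz": the turn, a rotation vector about the world's x, y, z in rad; "tx", "ty", "tz": the shift along the world's x, y, z in units of 60 mm (1.0 is 60 mm); "hand": the closure, from 0 (fully open) to 1 (shut). A call has 1 to 8 rows; each row is the pose to reach, as a shift and turn from the pose commanded when the call began; what a row does not reach only later rows make up. A row lasts 1/8 s, in which the tool goes at most 62.5 mm and 10.7 degrees, less where a joint would pass 70% of its speed; a pose out of reach is approached as far as the arm can. A call with a gripper value outside its range is refused whole. The fingers move at their own pace and stop on an object; "squeeze" is the grip in N (left out, the last holds). Time passes only in rows, so rows that repeat a pose let the fingers close. It gives the time, the measured TCP pose, the force, the opening and the grip force at its end, in the units of the state.
- observe(): the state, without advancing time (a new reading comes with each control period).
- read_camera(name): name is "scene" or "top" or "wrist"; returns a dict with "image" (480x640x3 uint8, blue, green, red), "z_map" (480x640 float32, m along the optical axis (not along the pixel's ray), 0 where there is no reading), "fovy" (degrees; the focal length in pixels is half the picture's height over the tangent of half this angle, whatever the lens; pixels are square), "cx", "cy" (the principal point, pixels), "T" (4x4, takes a point from camera to world coordinates). Camera axes: x right, y down, z forward; pixel columns grow to the right and rows downward; lengths in m; the calibration is good to about 2 mm. A picture is of the moment at which its call begins.
- hand_in(): hands the job in; it is judged then, once.
The state is a dict: "time_s": time; "q": joint angles; "joint_vel": joint speeds; "effort": joint torques, N m; "tcp_pos": TCP position; "tool_rot": TCP orientation; "contact_force": force on the tool from outside, world axes, zero at the start; "ft_torque": the same for the moment, N m; "grip_width": finger opening in m; "grip_force": force on a finger pad.
Only numpy, scipy, OpenCV 4.12 (cv2) and the standard library are available. Lean on these libraries where they do the work, as an engineer would, in place of code of your own. Each camera call takes 0.05 s, during which the arm holds its last target. There are 200 camera calls.

## Working session

There is one attempt and no reset: what is moved stays moved. The work goes in short steps, Python scripts to look and compute and a tool call to move; the robot and the scene stay as the last step left them, time stands still between calls to the robot, and variables do not carry over. Pictures are saved under pics/ and viewed, at most 10 in all, crops included, and the job is handed in when it is done.

Besides the shell and the picture viewer there is one more tool, called after ">>>" as name(argument=value, ...), one argument or row to a line, values as JSON. move_arm: Moves the arm, as the interface text tells. Its arguments: {"type":"object","properties":{"plan":{"type":"array","items":{"type":"object","properties":{"wx":{"type":"number"},"wy":{"type":"number"},"wz":{"type":"number"},"tx":{"type":"number"},"ty":{"type":"number"},"tz":{"type":"number"},"hand":{"type":"number"}}}},"squeeze":{"type":"number"}},"required":["plan"]}

```bash
mkdir -p pics; cat > h.py <<'E'
from bench import *
import numpy as np, cv2
def f(c): return 240/np.tan(np.radians(c["fovy"]/2))
def ray(c,u,v,z):
    d=c["T"][:3,:3]@np.array([(u-c["cx"])/f(c),(v-c["cy"])/f(c),1]); o=c["T"][:3,3]
    return o+d*(z-o[2])/d[2]
def cloud(c):
    v,u=np.mgrid[:480,:640]; z=c["z_map"]
    P=np.stack([(u-c["cx"])/f(c)*z,(v-c["cy"])/f(c)*z,z],-1)
    return P@c["T"][:3,:3].T+c["T"][:3,3]
E
python3 - <<'E'
from h import *
for n in("top","scene"):
    c=read_camera(n); cv2.imwrite(f"pics/{n}0.png",c["image"]); np.savez(f"{n}0.npz",**c)
    print(n,c["fovy"],c["T"].round(3).tolist(),(c["z_map"]>0).mean())
o=observe();print(o["tcp_pos"],o["tool_rot"],o["time_s"],o["grip_width"])
E
```

```text
top 52.07757057302076 [[0.029, -0.988, 0.152, 0.415], [-1.0, -0.027, 0.013, 0.004], [-0.009, -0.152, -0.988, 0.908], [0.0, 0.0, 0.0, 1.0]] 0.9959440104166667
scene 54.0734496416214 [[-0.8, 0.475, -0.367, 0.846], [0.6, 0.617, -0.509, 0.453], [-0.015, -0.627, -0.779, 0.793], [0.0, 0.0, 0.0, 1.0]] 0.9959440104166667
[ 0.19336882 -0.5936464   0.25527145] [-1.79885105e+02 -1.25280733e-02  1.80355990e+01] 0.1 0.08514394574490744
```

View pics/top0.png

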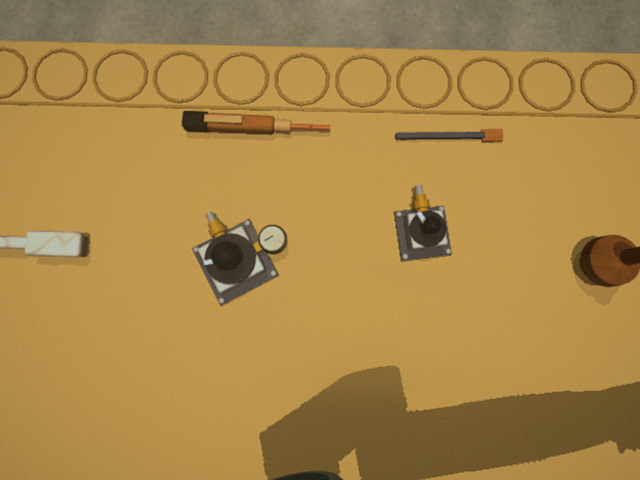

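View pics/scene0.png

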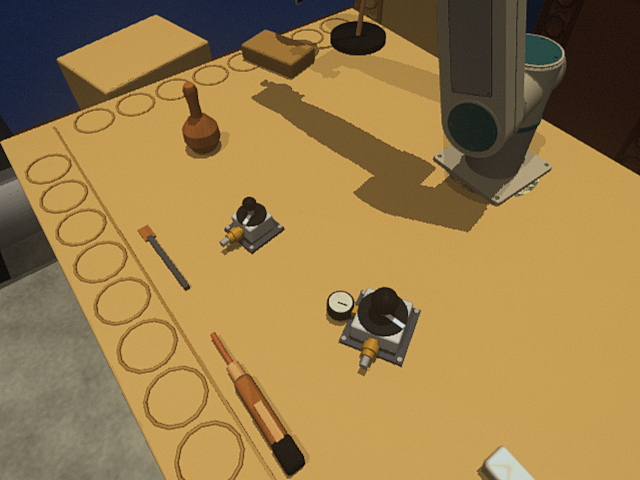

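The top view shows the larger valve with its ball at about (228,256), the pipe tip at (211,216), the gauge at (272,239) and the white line's end at (208,262). The smaller valve is at (430,228). In the scene view the larger ball is at (385,300).

```bash
cat > m.py <<'E'
from h import *
from scipy.optimize import least_squares
def meas(c,near,r=0.07):
    P=cloud(c); z=c["z_map"]; im=c["image"]; hsv=cv2.cvtColor(im,cv2.COLOR_BGR2HSV)
    R=np.hypot(P[...,0]-near[0],P[...,1]-near[1])
    m=(R<r)&(z>0)&(P[...,2]>.085)&(P[...,2]<.125)
    Q=P[m]; s=least_squares(lambda s:np.linalg.norm(Q-s[:3],axis=1)-.024,[*near,.094],loss="soft_l1",f_scale=.001)
    b=s.x; print("ball",b.round(4),len(Q),"rms",np.sqrt(np.mean(s.fun**2)).round(4))
    R=np.hypot(P[...,0]-b[0],P[...,1]-b[1])
    w=(hsv[...,1]<60)&(hsv[...,2]>130)&(abs(P[...,2]-.056)<.006)&(R<.046)&(R>.016)
    W=P[w]
    if len(W):
        a=np.degrees(np.arctan2(*(W[:,:2].mean(0)-b[:2])[::-1])); print("mark ang",a.round(1),len(W),"rmax",R[w].max().round(4),W[:,2].mean().round(4))
    br=(R<.12)&(R>.045)&(hsv[...,0]>10)&(hsv[...,0]<30)&(P[...,2]>.012)
    gy=(R<.115)&(R>.06)&(P[...,2]>.012)
    n,l,st,ce=cv2.connectedComponentsWithStats(gy.astype(np.uint8))
    for i in range(1,n):
        if st[i,4]>15:
            q=P[l==i]; d=q[:,:2].mean(0)-b[:2]; print(" comp",ce[i].round(),st[i,4],"ang",np.degrees(np.arctan2(d[1],d[0])).round(1),"rmax",R[l==i].max().round(3),"z",q[:,2].mean().round(3))
    return b
E
python3 - <<'E'
from m import *
for n,p in(("top",(228,256)),("scene",(385,300))):
    c=dict(np.load(n+"0.npz")); g=ray(c,*p,.1); print(n,g.round(3)); meas(c,g[:2])
c=dict(np.load("top0.npz"));print("small",ray(c,430,226,.085).round(3))
E
```

```text
top [0.511 0.167 0.1  ]
ball [0.5124 0.1736 0.0944] 648 rms 0.001
mark ang 112.5 68 rmax 0.046 0.0564
 comp [213. 223.] 211 ang 29.1 rmax 0.098 z 0.038
 comp [272. 239.] 658 ang -61.8 rmax 0.106 z 0.038
scene [0.516 0.175 0.1  ]
ball [0.5151 0.1726 0.0929] 605 rms 0.0009
mark ang 93.2 70 rmax 0.0458 0.0555
 comp [339. 305.] 619 ang -56.0 rmax 0.106 z 0.035
 comp [351. 331.] 24 ang -13.5 rmax 0.062 z 0.032
 comp [367. 354.] 320 ang 30.3 rmax 0.099 z 0.035
 comp [396. 348.] 34 ang 73.8 rmax 0.062 z 0.031
small [ 0.574 -0.171  0.085]
```

>>> move_arm(
  plan=[
    {"tx": 0.2,"ty": 0.5,"wz": 0.1},
    {"tx": 0.5,"ty": 1.3,"wz": 0.25},
    {"tx": 0.9,"ty": 2.1,"wz": 0.4},
    {"tx": 1.25,"ty": 2.95,"wz": 0.55},
    {"tx": 1.6,"ty": 3.8,"wz": 0.7},
    {"tx": 1.95,"ty": 4.65,"wz": 0.85},
    {"tx": 2.3,"ty": 5.5,"wz": 1.0},
    {"tx": 2.65,"ty": 6.35,"wz": 1.15},
  ],
)

```text
validation failed for argument at $.pl...
```

>>> move_arm(
  plan=[
    {"tx": 0.35,"ty": 0.85,"wz": 0.15},
    {"tx": 0.7,"ty": 1.7,"wz": 0.3},
    {"tx": 1.1,"ty": 2.6,"wz": 0.45},
    {"tx": 1.5,"ty": 3.5,"wz": 0.6},
    {"tx": 1.9,"ty": 4.5,"wz": 0.75},
    {"tx": 2.2,"ty": 5.2,"wz": 0.9},
    {"tx": 2.45,"ty": 5.8,"wz": 1.05},
    {"tx": 2.65,"ty": 6.2,"wz": 1.12},
  ],
)

```text
validation failed for argument at $.pl...
```

```bash
python3 - <<'E'
from m import *
c=read_camera("wrist"); o=observe(); print(o["tcp_pos"],o["tool_rot"],o["q"],o["time_s"])
cv2.imwrite("pics/w1.png",c["image"]); np.savez("w1.npz",**c); print(c["T"].round(3).tolist())
meas(c,(.513,.173))
E
```

```text
[ 0.19338708 -0.59374065  0.2553976 ] [-1.79899725e+02 -9.66537131e-03  1.80400651e+01] [-7.78875438e+01  1.58712277e+01 -1.57816858e+00  7.26513408e+01
 -7.41899765e-04  8.40723834e+01] 0.15
[[0.31, -0.91, -0.275, 0.263], [-0.951, -0.297, -0.088, -0.57], [-0.001, 0.289, -0.957, 0.373], [0.0, 0.0, 0.0, 1.0]]
ball [0.513 0.173 0.094] 0 rms nan
  return _methods._mean(a, axis=axis, dtype=dtype,
  ret = ret.dtype.type(ret / rcount)
```

View pics/w1.png

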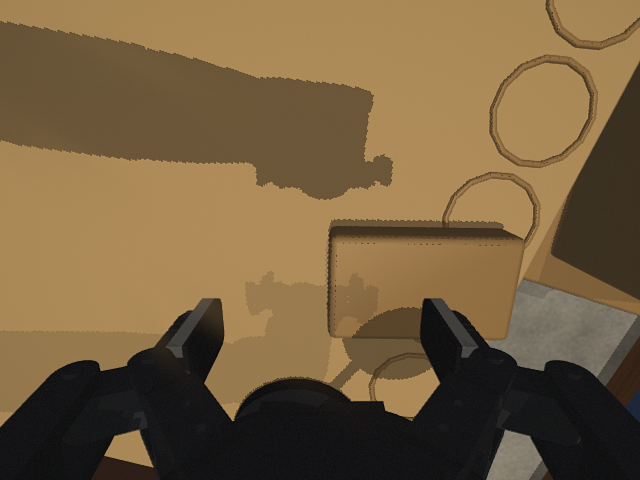

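The moves were refused, probably because every key is required. The picture is still from the start pose: bare bench, jaws open. I'll resend with all the keys filled in.

>>> move_arm(
  plan=[
    {"tx": 0.2,"ty": 0.5,"tz": 0,"wx": 0,"wy": 0,"wz": 0.1,"hand": 0},
    {"tx": 0.5,"ty": 1.3,"tz": 0,"wx": 0,"wy": 0,"wz": 0.25,"hand": 0},
    {"tx": 0.9,"ty": 2.1,"tz": 0,"wx": 0,"wy": 0,"wz": 0.4,"hand": 0},
    {"tx": 1.25,"ty": 2.95,"tz": 0,"wx": 0,"wy": 0,"wz": 0.55,"hand": 0},
    {"tx": 1.6,"ty": 3.8,"tz": 0,"wx": 0,"wy": 0,"wz": 0.7,"hand": 0},
    {"tx": 1.95,"ty": 4.65,"tz": 0,"wx": 0,"wy": 0,"wz": 0.85,"hand": 0},
    {"tx": 2.3,"ty": 5.5,"tz": 0,"wx": 0,"wy": 0,"wz": 1.0,"hand": 0},
    {"tx": 2.65,"ty": 6.35,"tz": 0,"wx": 0,"wy": 0,"wz": 1.15,"hand": 0},
  ],
)

```text
time_s: 1.15
tcp_pos: [0.3527, -0.2115, 0.2562]
tool_rot: [180.0, 0.0, 84.2]
contact_force: [0.7, -0.7, 0.2]
grip_width: 0.0856
grip_force: 0.0
```

>>> move_arm(
  plan=[
    {"tx": 0.35,"ty": 0.85,"tz": 0,"wx": 0,"wy": 0,"wz": 0.15,"hand": 0},
    {"tx": 0.7,"ty": 1.7,"tz": 0,"wx": 0,"wy": 0,"wz": 0.3,"hand": 0},
    {"tx": 1.1,"ty": 2.6,"tz": 0,"wx": 0,"wy": 0,"wz": 0.45,"hand": 0},
    {"tx": 1.5,"ty": 3.5,"tz": 0,"wx": 0,"wy": 0,"wz": 0.6,"hand": 0},
    {"tx": 1.9,"ty": 4.5,"tz": 0,"wx": 0,"wy": 0,"wz": 0.75,"hand": 0},
    {"tx": 2.2,"ty": 5.2,"tz": 0,"wx": 0,"wy": 0,"wz": 0.9,"hand": 0},
    {"tx": 2.45,"ty": 5.8,"tz": 0,"wx": 0,"wy": 0,"wz": 1.05,"hand": 0},
    {"tx": 2.65,"ty": 6.4,"tz": 0,"wx": 0,"wy": 0,"wz": 1.12,"hand": 0},
  ],
)

```text
time_s: 2.15
tcp_pos: [0.5117, 0.1722, 0.2559]
tool_rot: [-180.0, -0.0, 148.3]
contact_force: [-0.3, 0.3, 0.4]
grip_width: 0.0854
grip_force: 0.0
```

```bash
python3 - <<'E'
from m import *
c=read_camera("wrist"); o=observe(); print(o["tcp_pos"],o["tool_rot"],o["q"],o["time_s"])
cv2.imwrite("pics/w2.png",c["image"]); np.savez("w2.npz",**c)
meas(c,(.513,.173))
E
```

```text
[0.51326476 0.17567616 0.25596353] [ 1.79771932e+02 -3.46420638e-02  1.48508044e+02] [ 11.97273108   7.39926808 -11.97448323  70.49450187   0.18936133
  43.46497385] 2.2
ball [0.5127 0.172  0.0941] 2427 rms 0.0005
mark ang 100.9 180 rmax 0.0458 0.0576
 comp [302. 142.] 43 ang 164.6 rmax 0.079 z 0.013
 comp [305. 157.] 21 ang 163.9 rmax 0.062 z 0.04
 comp [389. 191.] 37 ang 76.1 rmax 0.079 z 0.023
 comp [257. 229.] 39 ang -105.6 rmax 0.078 z 0.013
 comp [386. 248.] 617 ang 31.2 rmax 0.098 z 0.039
 comp [286. 278.] 1699 ang -61.5 rmax 0.106 z 0.04
 comp [340. 274.] 16 ang -14.5 rmax 0.079 z 0.042
 comp [581. 422.] 9266 ang 65.7 rmax 0.076 z 0.306
 comp [ 61. 423.] 9731 ang -129.2 rmax 0.076 z 0.307
 comp [619. 473.] 18 ang 69.4 rmax 0.061 z 0.323
```

View pics/w2.png

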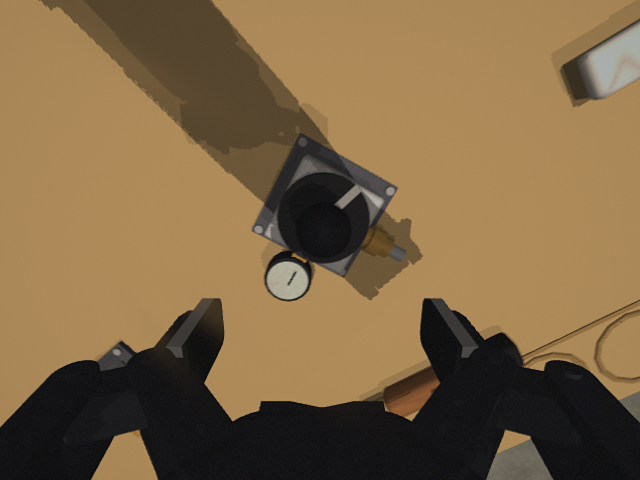

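The wrist view shows the ball at about (322,230), the white line from (338,206) to (359,188), the pipe tip at (402,255) and the gauge at (289,276). The block corners put the pipe at about 30°. Next I need the exact bearing of the line.

```bash
python3 - <<'E'
from m import *
c=dict(np.load("w2.npz")); b=np.array([.5130,.1722])
for p in((338,206),(359,188),(402,255)):
    q=ray(c,*p,.056 if p[0]<400 else .04)[:2]-b; print(p,np.degrees(np.arctan2(q[1],q[0])).round(1),np.hypot(*q).round(4))
E
```

```text
(338, 206) 100.9 0.0203
(359, 188) 100.2 0.0463
(402, 255) 31.9 0.0933
```

>>> move_arm(
  plan=[
    {"tx": 0,"ty": -0.06,"tz": -0.5,"wx": 0,"wy": 0,"wz": 0,"hand": 0},
    {"tx": 0,"ty": -0.06,"tz": -1.2,"wx": 0,"wy": 0,"wz": 0,"hand": 0},
    {"tx": 0,"ty": -0.06,"tz": -1.7,"wx": 0,"wy": 0,"wz": 0,"hand": 0},
    {"tx": 0,"ty": -0.06,"tz": -2.1,"wx": 0,"wy": 0,"wz": 0,"hand": 0},
    {"tx": 0,"ty": -0.06,"tz": -2.4,"wx": 0,"wy": 0,"wz": 0,"hand": 0},
    {"tx": 0,"ty": -0.06,"tz": -2.6,"wx": 0,"wy": 0,"wz": 0,"hand": 0},
    {"tx": 0,"ty": -0.06,"tz": -2.73,"wx": 0,"wy": 0,"wz": 0,"hand": 0},
    {"tx": 0,"ty": -0.06,"tz": -2.73,"wx": 0,"wy": 0,"wz": 0,"hand": 0},
  ],
)

```text
time_s: 3.2
tcp_pos: [0.5113, 0.167, 0.0922]
tool_rot: [-180.0, -0.0, 148.1]
contact_force: [-0.7, 0.7, 0.8]
grip_width: 0.0852
grip_force: 0.0
```

```bash
python3 - <<'E'
from h import *
o=observe(); print(o["tcp_pos"],o["tool_rot"],o["contact_force"])
c=read_camera("wrist"); cv2.imwrite("pics/w3.png",c["image"])
E
```

```text
[0.51129483 0.1670389  0.09224578] [-1.79974145e+02 -2.76652825e-02  1.48090876e+02] [-0.65837415  0.65583194  0.76287022]
```

View pics/w3.png

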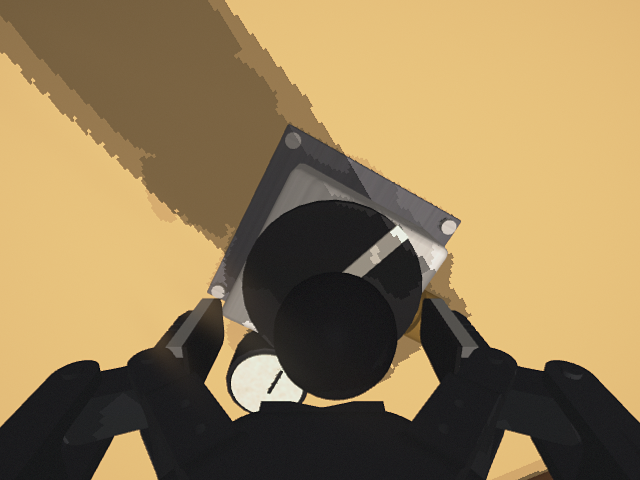

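The wrist view shows the ball between the open pads, at (336,335) against a jaw centre of 322. That matches the 5 mm offset in the measured pose. I'll centre and then close.

>>> move_arm(
  plan=[
    {"tx": 0.03,"ty": 0.085,"tz": 0,"wx": 0,"wy": 0,"wz": 0,"hand": 0},
    {"tx": 0.03,"ty": 0.085,"tz": 0,"wx": 0,"wy": 0,"wz": 0,"hand": 0.2},
    {"tx": 0.03,"ty": 0.085,"tz": 0,"wx": 0,"wy": 0,"wz": 0,"hand": 1},
    {"tx": 0.03,"ty": 0.085,"tz": 0,"wx": 0,"wy": 0,"wz": 0,"hand": 1},
    {"tx": 0.03,"ty": 0.085,"tz": 0,"wx": 0,"wy": 0,"wz": 0,"hand": 1},
    {"tx": 0.03,"ty": 0.085,"tz": 0,"wx": 0,"wy": 0,"wz": 0,"hand": 1},
    {"tx": 0.03,"ty": 0.085,"tz": 0,"wx": 0,"wy": 0,"wz": 0,"hand": 1},
  ],
  squeeze=80,
)

```text
time_s: 4.12
tcp_pos: [0.5132, 0.1719, 0.0925]
tool_rot: [-180.0, 0.0, 148.1]
contact_force: [-1.9, -3.2, 2.4]
grip_width: 0.0453
grip_force: 81.2
```

```bash
python3 - <<'E'
from h import *
o=observe(); print({k:np.round(o[k],3) for k in("tcp_pos","tool_rot","contact_force","grip_width","grip_force")})
E
```

```text
{'tcp_pos': array([0.513, 0.172, 0.093]), 'tool_rot': array([-1.79960e+02,  1.50000e-02,  1.48089e+02]), 'contact_force': array([-1.875, -3.217,  2.439]), 'grip_width': np.float64(0.045), 'grip_force': np.float64(81.196)}
```

>>> move_arm(
  plan=[
    {"tx": 0,"ty": 0,"tz": 0,"wx": 0,"wy": 0,"wz": -0.1,"hand": 1},
    {"tx": 0,"ty": 0,"tz": 0,"wx": 0,"wy": 0,"wz": -0.2,"hand": 1},
    {"tx": 0,"ty": 0,"tz": 0,"wx": 0,"wy": 0,"wz": -0.3,"hand": 1},
    {"tx": 0,"ty": 0,"tz": 0,"wx": 0,"wy": 0,"wz": -0.4,"hand": 1},
    {"tx": 0,"ty": 0,"tz": 0,"wx": 0,"wy": 0,"wz": -0.4,"hand": 1},
  ],
)

```text
time_s: 4.75
tcp_pos: [0.5132, 0.1719, 0.0925]
tool_rot: [-180.0, 0.0, 125.2]
contact_force: [-1.9, -2.4, 2.5]
grip_width: 0.0454
grip_force: 81.2
```

```bash
python3 - <<'E'
from h import *
o=observe(); print({k:np.round(o[k],3) for k in("tcp_pos","tool_rot","contact_force","ft_torque","q","grip_width")})
c=read_camera("wrist"); cv2.imwrite("pics/w4.png",c["image"]); np.savez("w4.npz",**c)
E
```

```text
{'tcp_pos': array([0.513, 0.172, 0.092]), 'tool_rot': array([-1.79966e+02,  2.90000e-02,  1.25205e+02]), 'contact_force': array([-1.873, -2.432,  2.469]), 'ft_torque': array([-0.572,  0.171, -0.091]), 'q': array([ 1.1691e+01,  1.5585e+01, -2.3366e+01,  5.1069e+01, -4.0000e-02,
        6.6486e+01]), 'grip_width': np.float64(0.045)}
```

View pics/w4.png

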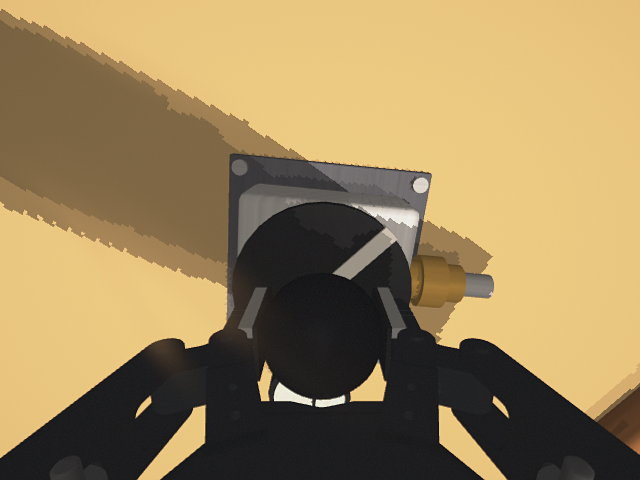

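The wrist view shows the line still held relative to the jaws, with its end at (390,233). The block has turned in view and the pipe is at (490,285), so the grip isn't slipping. I'll carry on with the remaining 0.83 rad or so.

>>> move_arm(
  plan=[
    {"tx": 0,"ty": 0,"tz": 0,"wx": 0,"wy": 0,"wz": -0.12,"hand": 1},
    {"tx": 0,"ty": 0,"tz": 0,"wx": 0,"wy": 0,"wz": -0.25,"hand": 1},
    {"tx": 0,"ty": 0,"tz": 0,"wx": 0,"wy": 0,"wz": -0.4,"hand": 1},
    {"tx": 0,"ty": 0,"tz": 0,"wx": 0,"wy": 0,"wz": -0.55,"hand": 1},
    {"tx": 0,"ty": 0,"tz": 0,"wx": 0,"wy": 0,"wz": -0.68,"hand": 1},
    {"tx": 0,"ty": 0,"tz": 0,"wx": 0,"wy": 0,"wz": -0.78,"hand": 1},
    {"tx": 0,"ty": 0,"tz": 0,"wx": 0,"wy": 0,"wz": -0.83,"hand": 1},
    {"tx": 0,"ty": 0,"tz": 0,"wx": 0,"wy": 0,"wz": -0.83,"hand": 1},
  ],
)

```text
time_s: 5.8
tcp_pos: [0.5131, 0.1718, 0.0924]
tool_rot: [-180.0, 0.1, 77.7]
contact_force: [-1.4, -3.4, 1.6]
grip_width: 0.0451
grip_force: 81.2
```

```bash
python3 - <<'E'
from h import *
c=read_camera("wrist"); cv2.imwrite("pics/w5.png",c["image"]); np.savez("w5.npz",**c)
b=np.array([.5130,.1722]); P=cloud(c); hsv=cv2.cvtColor(c["image"],cv2.COLOR_BGR2HSV)
R=np.hypot(P[...,0]-b[0],P[...,1]-b[1])
for nm,m in(("mark",(R<.044)&(R>.026)&(abs(P[...,2]-.057)<.006)&(hsv[...,2]>95)&(hsv[...,1]<90)),("pipe",(R>.06)&(R<.115)&(P[...,2]>.03)&(P[...,2]<.06))):
    n,l,st,ce=cv2.connectedComponentsWithStats(m.astype(np.uint8))
    for i in range(1,n):
        if st[i,4]>40:
            d=P[l==i][:,:2].mean(0)-b; print(nm,ce[i].round(),st[i,4],np.degrees(np.arctan2(d[1],d[0])).round(1))
E
```

```text
mark [375. 247.] 644 31.7
pipe [429. 182.] 2736 31.6
pipe [328. 166.] 79 75.2
pipe [435. 337.] 129 -42.6
pipe [378. 379.] 308 -75.4
```

View pics/w5.png

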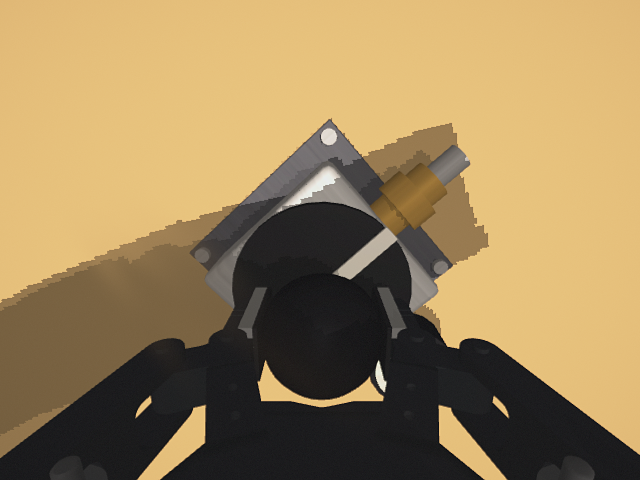

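The line, from (345,275) to (390,235), now runs straight into the pipe at (405,215)–(460,160): 31.7° against 31.6°. Time to release and rise.

>>> move_arm(
  plan=[
    {"tx": 0,"ty": 0,"tz": 0,"wx": 0,"wy": 0,"wz": 0,"hand": 0.3},
    {"tx": 0,"ty": 0,"tz": 0,"wx": 0,"wy": 0,"wz": 0,"hand": 0},
    {"tx": 0,"ty": 0,"tz": 0,"wx": 0,"wy": 0,"wz": 0,"hand": 0},
    {"tx": 0,"ty": 0,"tz": 0,"wx": 0,"wy": 0,"wz": 0,"hand": 0},
    {"tx": 0,"ty": 0,"tz": 0,"wx": 0,"wy": 0,"wz": 0,"hand": 0},
    {"tx": 0,"ty": 0,"tz": 0.4,"wx": 0,"wy": 0,"wz": 0,"hand": 0},
    {"tx": 0,"ty": 0,"tz": 1.1,"wx": 0,"wy": 0,"wz": 0,"hand": 0},
    {"tx": 0,"ty": 0,"tz": 1.7,"wx": 0,"wy": 0,"wz": 0,"hand": 0},
  ],
)

```text
time_s: 6.85
tcp_pos: [0.5133, 0.1722, 0.1958]
tool_rot: [180.0, -0.0, 77.6]
contact_force: [1.1, -0.1, 0.1]
grip_width: 0.0857
grip_force: 0.0
```

```bash
python3 - <<'E'
from h import *
c=read_camera("wrist"); cv2.imwrite("pics/w6.png",c["image"]); b=np.array([.5130,.1722]); P=cloud(c); hsv=cv2.cvtColor(c["image"],cv2.COLOR_BGR2HSV)
R=np.hypot(P[...,0]-b[0],P[...,1]-b[1])
for nm,m in(("mark",(R<.043)&(R>.026)&(abs(P[...,2]-.057)<.006)&(hsv[...,2]>95)&(hsv[...,1]<90)),("pipe",(R>.065)&(R<.115)&(P[...,2]>.03)&(P[...,2]<.06))):
    n,l,st,ce=cv2.connectedComponentsWithStats(m.astype(np.uint8))
    for i in range(1,n):
        if st[i,4]>40:
            d=P[l==i][:,:2].mean(0)-b
            vx,vy=cv2.fitLine(P[l==i][:,:2].astype(np.float32),cv2.DIST_HUBER,0,.01,.01)[:2].ravel()
            print(nm,ce[i].round(),st[i,4],np.degrees(np.arctan2(d[1],d[0])).round(1),"axis",np.degrees(np.arctan2(vy,vx)).round(1))
o=observe(); print(o["contact_force"],o["tcp_pos"])
E
```

```text
mark [354. 207.] 229 31.2 axis 31.5
pipe [393. 165.] 896 30.7 axis 25.0
pipe [384. 295.] 2044 -59.9 axis 34.3
[1.249898   0.12422463 2.78939444] [0.51642097 0.17296869 0.2011238 ]
```

View pics/w6.png

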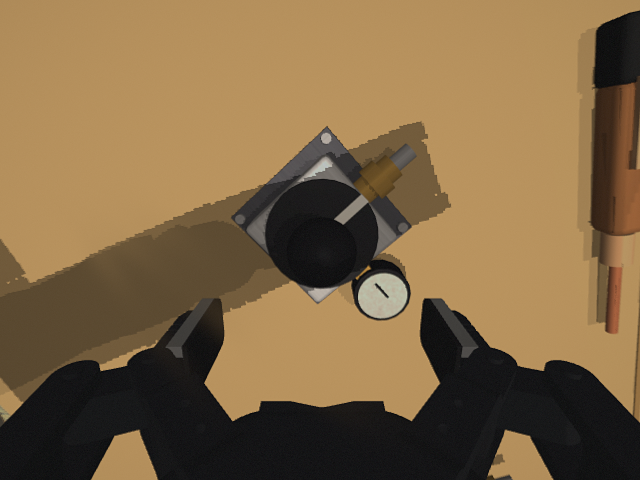

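The view from above, after release, shows the line (around (354,207)) pointing at the pipe ((393,165)) to within a degree. The gripper is clear and nothing else has moved.

>>> move_arm(
  plan=[
    {"tx": 0,"ty": 0,"tz": 0.3,"wx": 0,"wy": 0,"wz": 0,"hand": 0},
    {"tx": 0,"ty": 0,"tz": 0.3,"wx": 0,"wy": 0,"wz": 0,"hand": 0},
    {"tx": 0,"ty": 0,"tz": 0.3,"wx": 0,"wy": 0,"wz": 0,"hand": 0},
  ],
)

```text
time_s: 7.28
tcp_pos: [0.5126, 0.1721, 0.2114]
tool_rot: [-179.9, 0.0, 77.6]
contact_force: [-1.1, 0.0, -0.7]
grip_width: 0.0852
grip_force: 0.0
```

```bash
python3 -c "from bench import *; print(hand_in())"
```

```text
the job is handed in; nothing more can be done
None
```

The larger valve is open: after release its white line measured within about 1° of the brass outlet pipe, the smaller valve was not touched, and the job was handed in at about 7.3 s (verdict not shown).

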